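# Stack the vial boxes and latch the brace

### The arm

A 7-joint arm with a two-finger parallel gripper is mounted at the origin on the work surface. World frame = base frame: x ahead of the robot, y to its left, z up, the work surface at z = 0. Lengths are in m, angles in rad, forces in N, time in s.
With the tool pointing down it reaches from about 0.375 to 0.925 m from the base axis. Payload 3.1 kg.
Tool frame: the origin (TCP) lies between the finger pads; the fingertips stand 19 mm ahead of it and the grasp point (between the pads) is the TCP; z points along the fingers, y is the line along which they close (so a half turn about z gives the same grasp; the last joint's range is limited). The gripper opens to 85 mm and grips with 20 to 120 N. Pads are 22 mm wide; open, the fingers measure 114 mm over their backs; the gripper's body (76 mm by 85 mm) begins 54 mm behind the grasp point. The pads swing forward as they close: fully open they stand 13 mm farther back than shut.
Start: joints at [1.196, 0.383, 0.044, 1.598, -0.018, 1.161, -0.05], TCP at [0.178, -0.625, 0.25] pointing down, gripper open.
Joint ranges: [-2.61, 2.61], [-0.41, 2.15], [-1.48, 1.57], [0, 2.5], [-1.57, 4.71], [0.05, 1.97], [-2.85, 2.85]. Speed limits (rad/s): [2.79, 2.79, 3.14, 3.14, 3.14, 3.14, 3.14].

### API

Orientations are given as a unit quaternion [x, y, z, w].
In Python, from bench import move_ptp, movel, move_j, move_gripper, pause, inverse_kinematics, read_camera, camera_params, MotionError, sign_off, look_for, tip_of, read_time_s, read_qpos, read_joint_vel, read_effort, read_eef_pos, read_tcp_rot, read_ft_force, read_ft_torque, read_finger_gap, read_grasp_force gives the robot as it stands. Calls block until the motion is done:
- move_ptp(position, orientation): joint-space move of the TCP to a pose.
- movel(position, orientation=None, speed=0.15): straight line of the TCP; orientation=None keeps the orientation; speed is the mean speed in m/s.
- move_j(angles): joint-space move.
- move_gripper(opening, effort=None): finger opening in m; effort is the grip in N (None keeps the last); returns when the fingers have stopped.
- pause(seconds).
- inverse_kinematics(position, orientation): joint angles nearest the present ones, or None.
- read_camera(name): name is "side" or "top" or "wrist"; returns the picture (400x640x3 uint8, red, green, blue); there is no depth.
- camera_params(name): a dict with "K" (3x3 intrinsics, pixels), "camera_from_world" (4x4, takes a point from world to camera coordinates). Camera axes: x right, y down, z forward; pixel columns grow to the right and rows downward; lengths in m; the calibration is good to about 2 mm. The wrist camera is an equidistant fisheye: a pixel r from the principal point sees the ray r / f radians off the axis. A picture is of the moment at which its call begins: read the wrist's pose just before it. camera_params takes no time and is no camera call; for the wrist camera it gives the pose at the moment of the call.
A pose or a line that the arm cannot do raises MotionError and nothing moves.
- sign_off(): hands the job in; it is judged then, once.
Trained networks look in the newest picture that a camera, given by its name, has taken for a name from the list of things; names that differ only in an ending like _2 or _b are one class to them, and where a whole thing is asked for, a point or a joint stands for the part that bears it (a point fixed in the world has none). Each returns a list of dicts, best first, with "confidence" (0 to 1); they miss things now and then, are a little off and sometimes report something else, mostly with a low value. They report only what shows in the picture. A call takes as long as a camera call.
- look_for(camera, name): "at" ([column, row] in pixels, amid what is visible of it).
- tip_of(camera, name): "at" ([column, row] in pixels: a listed point, or the origin of a listed thing).
Readings, each from a call of its own:
- read_time_s(): time.
- read_qpos(): joint angles.
- read_joint_vel(): joint speeds.
- read_effort(): joint torques, N m.
- read_eef_pos(): TCP position.
- read_tcp_rot(): TCP orientation.
- read_ft_force(): force on the tool from outside, world axes, zero at the start.
- read_ft_torque(): the same for the moment, N m.
- read_finger_gap(): finger opening in m.
- read_grasp_force(): force on a finger pad.
Only numpy, scipy, OpenCV 4.12 (cv2) and the standard library are available. Lean on these libraries where they do the work, as an engineer would, in place of code of your own. Each camera call takes 0.05 s, during which the arm holds its last target. There are 200 camera calls.

### The job

Build up the column on the aluminium stand: lift the deep vial box onto the box already standing there and then the shallow one on top of that, each squarely over the one below with the long sides in line, and set them down gently because they hold glass. Then swing the stand's brace arm round across the front of the column until it snaps over the spring ball and is fully home against its stop. Leave the other things on the bench where they are.

Things in the scene. Friction and masses are not known exactly. Their poses are not given: they have to be found in the camera images.
- stand: fixed stand: aluminium plate 165 x 150 mm, 8 mm thick, two thin posts on its robot-side (-x) edge. Origin on the bench under the column's centre (column starts 8 mm above it); x points away from the posts, the column's long sides run along x. Hinge post at x -61, y +58 mm, 128 tall; latch post at x -66, y -50 mm, on its head a sprung steel ball (top at 106 mm) and a stop lip (to 122 mm)
- base_box: closed vial box, white plastic with a flat light grey lid, footprint 100 mm (its x) by 60 mm (its y); origin at the centre of its underside, z up. 40 mm high, 0.4 kg. Already on the stand, the foot of the column
- deep_box: closed vial box, white plastic with a flat light grey lid, footprint 100 mm (its x) by 60 mm (its y); origin at the centre of its underside, z up. The deep one of the two on the bench: 50 mm high, about 0.35 kg. Goes on base_box
- flat_box: closed vial box, white plastic with a flat light grey lid, footprint 100 mm (its x) by 60 mm (its y); origin at the centre of its underside, z up. The shallow one of the two on the bench: 30 mm high, about 0.2 kg. Goes on deep_box
- brace (a joint): angle (rad) of the brace arm about the vertical hinge post: 0 = arm along the stand's -x (towards the robot), growing counter-clockwise from above; 1.571 = fully home, along the stand's -y across the front of the column, against the stop lip. Stiff hinge: stays where left. The ball is met at about 1.4 rad, takes about 3 to 5 N to pass, then holds the arm home
- brace_push (a point): point on the arm's top edge, 75 mm from the hinge axis. The arm is a flat aluminium bar, 124 mm from hinge axis to end, 8 mm thick, 20 mm high, from 103 to 123 mm above the bench. Push it here on the side away from the column; beyond about 95 mm from the hinge the latch head lies under it when home
- brace_hinge (a point): hinge axis of the arm, at the height of the arm's top edge (123 mm above the bench)
- beaker: small glass beaker, 62 mm across, 75 mm tall, bystander; origin at the centre of its underside
- jar: amber glass jar, 60 mm across, 85 mm tall, bystander; origin at the centre of its underside
- tip_carton: plain cardboard carton 120 x 85 x 60 mm beyond the stand, bystander; origin at the centre of its underside
- wrench: steel wrench 130 mm long lying on the bench in front of the stand, bystander

How it is judged:
On the way, in this order (a step that is already met when the one before it is completed fails the run):
1. the deep box stands squarely on the box on the stand (x of deep_box in the frame of base_box between -0.01 and 0.01 m and y of deep_box in the frame of base_box between -0.01 and 0.01 m and z of deep_box in the frame of base_box between 0.036 and 0.044 m and angle between the x axis of deep_box and the x axis of base_box, either way round below 0.12 rad and angle between deep_box's own z axis and vertical below 0.06 rad and contact force between deep_box and the fingers below 0.1 N), for 0.2 s.
2. the shallow box stands squarely on the deep box (x of deep_box in the frame of base_box between -0.01 and 0.01 m and y of deep_box in the frame of base_box between -0.01 and 0.01 m and z of deep_box in the frame of base_box between 0.036 and 0.044 m and angle between the x axis of deep_box and the x axis of base_box, either way round below 0.12 rad and angle between each of deep_box, flat_box's own z axis and vertical below 0.06 rad and x of flat_box in the frame of deep_box between -0.01 and 0.01 m and y of flat_box in the frame of deep_box between -0.01 and 0.01 m and z of flat_box in the frame of deep_box between 0.046 and 0.054 m and angle between the x axis of flat_box and the x axis of deep_box, either way round below 0.12 rad and contact force between flat_box and the fingers below 0.1 N), for 0.2 s.
3. the brace arm is swung fully home past its spring ball (value of joint brace above 1.52 rad), for 0.2 s.
At the end, for the whole second after the job is handed in: The foot box is still on the stand (within 12 mm of its centre, 0.12 rad); the deep box stands on it and the shallow box on the deep one, each within 10 mm along and across and 0.12 rad of the one below, level and at rest; the brace arm is home (above 1.52 rad) (x of base_box in the frame of stand between -0.012 and 0.012 m and y of base_box in the frame of stand between -0.012 and 0.012 m and z of base_box in the frame of stand between 0.004 and 0.012 m and angle between the x axis of base_box and the x axis of stand, either way round below 0.12 rad and angle between each of base_box, deep_box, flat_box's own z axis and vertical below 0.06 rad and x of deep_box in the frame of base_box between -0.01 and 0.01 m and y of deep_box in the frame of base_box between -0.01 and 0.01 m and z of deep_box in the frame of base_box between 0.036 and 0.044 m and angle between the x axis of deep_box and the x axis of base_box, either way round below 0.12 rad and x of flat_box in the frame of deep_box between -0.01 and 0.01 m and y of flat_box in the frame of deep_box between -0.01 and 0.01 m and z of flat_box in the frame of deep_box between 0.046 and 0.054 m and angle between the x axis of flat_box and the x axis of deep_box, either way round below 0.12 rad and value of joint brace above 1.52 rad and linear speed of each of base_box, deep_box, flat_box below 0.02 m/s); the robot touches nothing.
It fails at once if a box is dropped: it moves faster than 0.35 m/s with no finger on it (a fall of more than about 1 cm) ((contact force between deep_box and the fingers below 0.1 N and linear speed of deep_box above 0.35 m/s) or (contact force between flat_box and the fingers below 0.1 N and linear speed of flat_box above 0.35 m/s)).
It fails at once if a box is pressed or banged down on the column (more than 60 N) (contact force between deep_box and base_box above 60 N or contact force between flat_box and deep_box above 60 N).
It fails at once if a bystander is shoved more than 40 mm (distance of any of beaker, jar, tip_carton, wrench from where it was at the start of the episode above 0.04 m).
It fails at once if the beaker or the jar is tipped over (angle between any of beaker, jar's own z axis and vertical above 0.5 rad).
It also fails if it takes over 72 s, if anything falls off the work surface, if the arm or the gripper's body presses on something with over 40 N, if the wrist force passes 120 N, or if a joint passes its speed limit or range.

## Working session

There is one attempt and no reset: what is moved stays moved. The work goes in short steps, each a Python script; the robot and the scene stay as the last script left them, time stands still between calls to the robot, and variables do not carry over. Pictures are saved under pics/ and viewed, at most 10 in all, crops included, and the job is handed in when it is done.

```bash
mkdir -p pics; ls
cat > h.py <<'E'
import numpy as np, cv2
from bench import *
P={c:camera_params(c) for c in("top","side")}
def ray(c,uv):
    K=P[c]["K"];T=np.array(P[c]["camera_from_world"]);K=np.array(K)
    d=np.linalg.solve(K,[uv[0],uv[1],1]);R=T[:3,:3]
    return -R.T@T[:3,3],R.T@d
def onz(c,uv,z):
    o,d=ray(c,uv);return o+d*(z-o[2])/d[2]
def proj(c,p):
    T=np.array(P[c]["camera_from_world"]);q=np.array(P[c]["K"])@(T[:3,:3]@np.array(p)+T[:3,3]);return q[:2]/q[2]
E
python3 - <<'E'
from h import *
for c in("top","side"):
    im=read_camera(c);cv2.imwrite(f"pics/{c}0.png",im[:,:,::-1])
    o,d=ray(c,(320,200));print(c,o,d,np.array(P[c]["K"])[0,0])
    for n in["stand","base_box","deep_box","flat_box","beaker","jar","tip_carton","wrench","brace_push","brace_hinge"]:
        zz=dict(base_box=.008,brace_push=.123,brace_hinge=.123).get(n,0)
        for f in(look_for,tip_of):
            if f is look_for and n in("stand","beaker","jar","tip_carton"):continue
            print(n,f.__name__,[(round(r["confidence"],2),np.round(r["at"]).tolist(),np.round(onz(c,r["at"],zz)[:2],3).tolist()) for r in f(c,n)[:3]])
print(read_time_s(),read_tcp_rot())
E
```

```text
pics
top [ 0.51182089 -0.01798161  1.08960427] [ 0.09173914 -0.01318254 -0.99578773] 443.6449325544663
stand call [(0.97, [311.0, 198.0], [0.619, -0.01])]
base_box call [(0.88, [312.0, 193.0], [0.63, -0.014])]
base_box call [(0.57, [310.0, 195.0], [0.623, -0.009])]
deep_box call [(0.7, [424.0, 246.0], [0.495, -0.284])]
deep_box call [(0.63, [423.0, 246.0], [0.495, -0.283])]
flat_box call [(0.88, [198.0, 273.0], [0.437, 0.265]), (0.67, [440.0, 161.0], [0.705, -0.332]), (0.22, [426.0, 244.0], [0.502, -0.289])]
flat_box call [(0.81, [199.0, 271.0], [0.442, 0.265])]
beaker call [(0.64, [180.0, 166.0], [0.701, 0.314]), (0.39, [200.0, 271.0], [0.443, 0.261])]
jar call [(0.69, [434.0, 164.0], [0.699, -0.318]), (0.28, [289.0, 250.0], [0.49, 0.044])]
tip_carton call [(0.72, [334.0, 120.0], [0.812, -0.071])]
wrench call [(0.91, [304.0, 298.0], [0.375, 0.011])]
wrench call [(0.59, [304.0, 292.0], [0.39, 0.009])]
brace_push call [(0.69, [174.0, 168.0], [0.676, 0.29]), (0.52, [291.0, 251.0], [0.491, 0.033])]
brace_push call [(0.61, [289.0, 253.0], [0.487, 0.037]), (0.54, [286.0, 220.0], [0.558, 0
[... 553 characters left out ...]
0.47, [265.0, 180.0], [0.829, -0.095])]
flat_box call [(0.59, [331.0, 357.0], [0.455, 0.269])]
beaker call [(0.76, [217.0, 328.0], [0.686, 0.318])]
jar call [(0.86, [349.0, 150.0], [0.677, -0.307])]
tip_carton call [(0.6, [270.0, 187.0], [0.801, -0.076])]
wrench call [(0.95, [416.0, 273.0], [0.369, 0.012])]
wrench call [(0.55, [413.0, 272.0], [0.378, 0.011])]
brace_push call [(0.55, [364.0, 224.0], [0.495, 0.031])]
brace_push call [(0.97, [368.0, 222.0], [0.49, 0.021]), (0.26, [320.0, 228.0], [0.571, 0.082])]
brace_hinge call [(0.66, [332.0, 232.0], [0.546, 0.079])]
brace_hinge call [(0.93, [330.0, 222.0], [0.562, 0.057])]
1.7 [ 9.90439477e-01  1.37947966e-01  5.19146035e-06 -9.41929006e-06]
```

Run:
```python
import cv2
a=cv2.imread("pics/top0.png");cv2.imwrite("pics/top0c.png",cv2.resize(a[100:350,140:480],None,fx=2.35,fy=2.35,interpolation=cv2.INTER_CUBIC))
b=cv2.imread("pics/side0.png");cv2.imwrite("pics/side0c.png",cv2.resize(b[120:400,150:480],None,fx=2.1,fy=2.1,interpolation=cv2.INTER_CUBIC))
```

```text
(no output)
```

View pics/top0c.png

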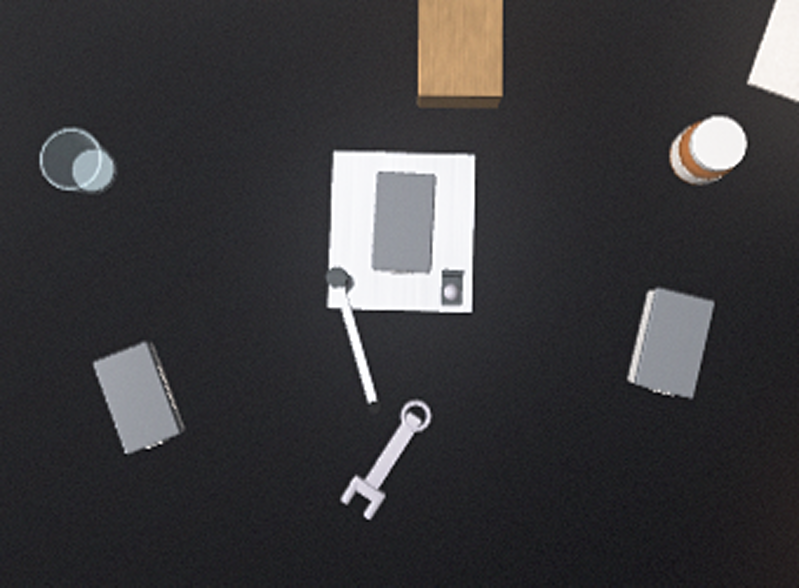

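View pics/side0c.png

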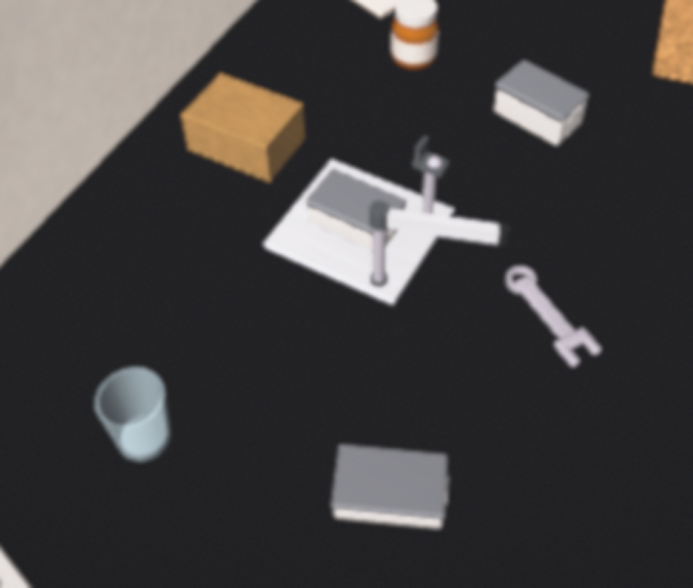

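The top view shows the deep box at right (crop about 670,343), the flat box at left (140,397) and the base box on the stand (404,222). The arm is slightly past 0 rad, pointing at the wrench. I'll fit the grey lid outlines next.

```bash
cat >> h.py <<'E'
def lid(c,uv,z,im=None,lo=75,hi=175,win=55):
    """pose of a grey lid near pixel uv at height z: fit 100x60 rectangle by masked contour"""
    im=read_camera(c) if im is None else im
    hsv=im.astype(int);g=hsv.mean(2);m=((g>lo)&(g<hi)&(hsv.max(2)-hsv.min(2)<30)).astype(np.uint8)
    b=np.zeros_like(m);u,v=map(int,uv);b[max(0,v-win):v+win,max(0,u-win):u+win]=1;m=cv2.morphologyEx(m*b,cv2.MORPH_OPEN,np.ones((7,7),np.uint8))
    cs,_=cv2.findContours(m,cv2.RETR_EXTERNAL,cv2.CHAIN_APPROX_NONE)
    k=min(cs,key=lambda k:np.hypot(*(k[:,0].mean(0)-uv))-(0.02*cv2.contourArea(k)))
    w=np.array([onz(c,p,z)[:2] for p in k[:,0]+0.0])
    (cx,cy),(a,bb),t=cv2.minAreaRect((w*1000).astype(np.float32))
    t=np.radians(t)+(0 if a>bb else np.pi/2);t=(t+np.pi/2)%np.pi-np.pi/2
    return np.array([cx/1000,cy/1000,t]),(max(a,bb),min(a,bb))
E
python3 - <<'E'
from h import *
I={c:cv2.imread(f"pics/{c}0.png")[:,:,::-1] for c in("top","side")}
for n,t,s,z in(("deep",(425,246),(408,163),.05),("flat",(200,270),(336,350),.03),("base",(312,194),(320,215),.048)):
    print(n,I["top"][t[1],t[0]],I["side"][s[1],s[0]],*lid("top",t,z,I["top"]),*lid("side",s,z,I["side"]))
# plate corners in top
g=I["top"].min(2);m=(g>170).astype(np.uint8);m[:, :270]=0;m[:,350:]=0;m[:155]=0;m[235:]=0
k=max(cv2.findContours(m,0,1)[0],key=cv2.contourArea)
w=np.array([onz("top",p,.008)[:2] for p in k[:,0]+0.]);(r,s,t)=cv2.minAreaRect((w*1000).astype(np.float32));print("plate",r,s,t)
E
```

```text
deep [142 146 152] [139 140 147] [ 0.49804913 -0.27837485 -0.25819347] (99.65020751953125, 60.60449981689453) [ 0.48847815 -0.2711254  -0.2806049 ] (122.97806549072266, 72.3030014038086)
flat [149 154 160] [136 137 143] [0.4487742  0.26009671 0.3575603 ] (102.10955047607422, 59.0277214050293) [0.44802411 0.2617341  0.36134665] (103.30825805664062, 61.48594284057617)
base [150 153 160] [138 139 146] [ 0.62193494 -0.01194026 -0.06613495] (99.4021224975586, 58.79233169555664) [ 0.6192691  -0.00640207 -0.06609047] (100.54431915283203, 61.25968551635742)
plate (612.8613891601562, -9.100837707519531) (148.77105712890625, 171.79086303710938) 87.60620880126953
```

```bash
cat >> h.py <<'E'
_ray=ray
def ray(c,uv):
    if c!="wrist":return _ray(c,uv)
    K=np.array(P[c]["K"]);T=np.array(P[c]["camera_from_world"]);R=T[:3,:3]
    x=(uv[0]-K[0,2])/K[0,0];y=(uv[1]-K[1,2])/K[1,1];r=np.hypot(x,y)+1e-9
    return -R.T@T[:3,3],R.T@np.array([np.sin(r)*x/r,np.sin(r)*y/r,np.cos(r)])
def wproj(p):
    K=np.array(P["wrist"]["K"]);T=np.array(P["wrist"]["camera_from_world"]);q=T[:3,:3]@np.array(p)+T[:3,3]
    t=np.arctan2(np.hypot(q[0],q[1]),q[2]);d=q[:2]/(np.hypot(q[0],q[1])+1e-9)*t
    return np.array([K[0,0]*d[0]+K[0,2],K[1,1]*d[1]+K[1,2]])
def shot(name):
    P["wrist"]=camera_params("wrist");im=read_camera("wrist");cv2.imwrite(f"pics/{name}.png",im[:,:,::-1]);return im
def Q(a):return [np.cos(a/2),np.sin(a/2),0,0]
E
python3 - <<'E'
from h import *
for n,p,z,h in(("base",(.62,-.009,-.06),.048,.3),("deep",(.497,-.28,-.26),.05,.25)):
    move_ptp([p[0],p[1],h],Q(p[2]))
    im=shot("w"+n);T=np.array(P["wrist"]["camera_from_world"]);print(n,read_qpos(),"cam",-T[:3,:3].T@T[:3,3],T[2,:3])
    uv=wproj([p[0],p[1],z]);print(uv,*lid("wrist",uv,z,im,win=120))
print(read_time_s())
a=np.hstack([cv2.imread(f"pics/w{n}.png") for n in("base","deep")]);cv2.imwrite("pics/w.png",cv2.resize(a,(800,250)))
E
```

```text
base [ 0.39436285  0.34250588 -0.5550862   1.5936901   0.18757289  1.25931453
 -1.82555061] cam [ 0.69537981 -0.01548008  0.42284808] [-0.30075542  0.01915668 -0.95350889]
[322.36353718 166.41570267] [ 0.62053796 -0.0103569  -0.07422683] (99.35554504394531, 58.53049087524414)
deep [ 0.80663785  0.26587167 -0.43072978  1.77426511  0.12022321  1.12604473
 -1.48862235] cam [ 0.57139832 -0.29749136  0.37378144] [-0.28937813  0.07810653 -0.95402289]
[326.18751784 177.04882001] [ 0.34604083 -0.38250369  0.34797582] (67.56179809570312, 14.06181526184082)
5.6417
```

View pics/w.png

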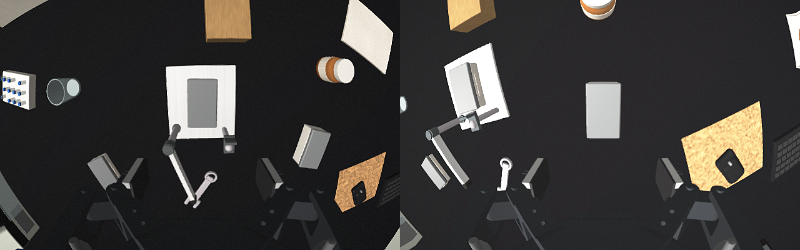

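The wrist view shows the base lid at about (322,166) px, and its fit agrees with the top camera. The deep lid, at about (323,177) px, is brighter here, so I'll refit it with other thresholds. If it agrees, I'll grasp.

Run:
```python
from h import *
im=shot("wdeep2");g=im[177,326];print(g)
d,s=lid("wrist",(326,177),.05,im,lo=140,hi=215,win=120);print(d,s)
assert abs(s[0]-100)<4 and abs(s[1]-60)<4 and np.hypot(d[0]-.4965,d[1]+.28)<.012
np.save("deep.npy",d)
move_ptp([d[0],d[1],.12],Q(d[2]))
movel([d[0],d[1],.03],speed=.08)
move_gripper(.055,35)
print(read_finger_gap(),read_grasp_force(),read_ft_force(),read_eef_pos(),read_time_s())
movel([d[0],d[1],.2],speed=.1)
print(read_finger_gap(),read_grasp_force(),read_ft_force(),read_time_s())
```

```text
[207 207 206]
[ 0.49586243 -0.27923422 -0.26247144] (98.14998626708984, 55.66303253173828)Traceback (most recent call last):
  File "<stdin>", line 4, in <module>
AssertionError
```

Run:
```python
from h import *
im=cv2.imread("pics/wdeep2.png")[:,:,::-1];P["wrist"]=camera_params("wrist")
for hi in(225,240):print(lid("wrist",(326,177),.05,im,lo=140,hi=hi,win=120))
d=np.array([.4965,-.279,-.262]);np.save("deep.npy",d)
move_ptp([d[0],d[1],.12],Q(d[2]))
movel([d[0],d[1],.03],speed=.08)
move_gripper(.055,35)
print(read_finger_gap(),read_grasp_force(),read_ft_force(),read_eef_pos(),read_time_s())
movel([d[0],d[1],.2],speed=.1)
print(read_finger_gap(),read_grasp_force(),read_ft_force(),read_time_s())
```

```text
(array([ 0.49585336, -0.27899091, -0.25733606]), (98.03865051269531, 56.257118225097656))
(array([ 0.49612183, -0.27797076, -0.25733606]), (98.03865051269531, 58.36686325073242))
0.05932526495883133 40.89215397834778 [0.01716145 0.52289377 2.68321103] [ 0.49716434 -0.27904629  0.03074046] 7.9083
0.059705873056204214 40.24441659450531 [ 0.27036157 -0.07846093 -4.69410061] 9.7583
```

```bash
cat >> h.py <<'E'
def setdown(x,y,z):
    movel([x,y,z+.01],speed=.06);pause(.2);f0=read_ft_force()[2]
    for dz in (.004,.002,.001,0,-.001,-.002,-.003):
        movel([x,y,z+dz],speed=.02);f=read_ft_force()[2]-f0
        print("dz",dz,round(f,2),read_eef_pos()[2])
        if f>1.2:break
    move_gripper(.085);pause(.2)
    print("released",read_ft_force(),read_finger_gap())
    movel([x,y,z+.12],speed=.15)
E
python3 - <<'E'
from h import *
b=np.array([.621,-.0105,-.068])
move_ptp([b[0],b[1],.2],Q(b[2]))
print(read_eef_pos(),read_tcp_rot())
movel([b[0],b[1],.12],speed=.1)
setdown(b[0],b[1],.078)
im=shot("wplaced");print(read_time_s())
t=read_camera("top");cv2.imwrite("pics/top1.png",t[:,:,::-1])
a=np.hstack([cv2.imread("pics/wplaced.png"),cv2.imread("pics/top1.png")]);cv2.imwrite("pics/p1.png",cv2.resize(a,(800,250)))
print(proj("top",[.621,-.01,.098]),wproj([.621,-.01,.098]))
print(lid("wrist",wproj([.621,-.01,.098]),.098,im,lo=75,hi=225,win=140))
E
```

```text
[ 0.62061805 -0.01422371  0.19945108] [ 9.99350204e-01 -3.60083998e-02 -5.92366338e-04  1.48800941e-03]
dz 0.004 0.45 0.08168123184611564
dz 0.002 0.26 0.07983104435527548
dz 0.001 -0.17 0.07895910437245922
dz 0 6.73 0.0788256327229886
released [-0.11694156  0.07245736 -0.64520428] 0.08506784987189307
15.5
[310.50736364 192.21703831] [322.7407544  205.02937241]
(array([ 0.62311768, -0.01072433, -0.06788557]), (102.91362762451172, 59.8560676574707))
```

View pics/p1.png

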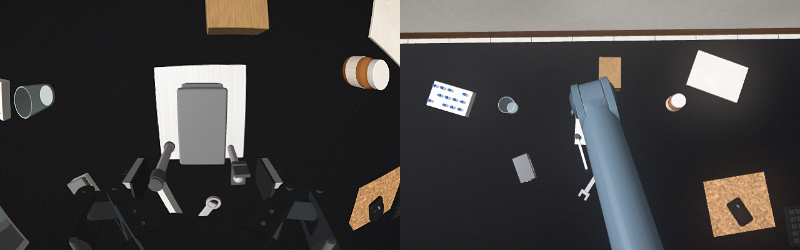

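The deep box is seated squarely on the base, with its fit within about 2 mm and yaw matching. Next is the flat box.

Run:
```python
from h import *
d=np.array([.4485,.2605,.358])
move_ptp([d[0],d[1],.22],Q(d[2]))
print(read_eef_pos())
im=shot("wflat");uv=wproj([d[0],d[1],.03]);print(uv,im[int(uv[1]),int(uv[0])])
for hi in(190,215,235):print(lid("wrist",uv,.03,im,lo=75,hi=hi,win=140))
t=read_camera("top");print("top deep",lid("top",proj("top",[.621,-.01,.098]),.098,t),read_time_s())
```

```text
[0.45032746 0.25830191 0.21974579]
[321.68538937 179.23398684] [207 209 208]
(array([ 0.27621341,  0.3512392 , -0.23998956]), (40.86103057861328, 14.522178649902344))
(array([0.44740649, 0.26094366, 0.37498267]), (99.44557189941406, 56.520137786865234))
(array([0.44755377, 0.26199747, 0.3599402 ]), (99.76569366455078, 59.752174377441406))
top deep (array([ 0.62061652, -0.01208197, -0.05714678]), (101.02203369140625, 58.89701843261719)) 16.875
```

Run:
```python
from h import *
d=np.array([.4478,.2612,.36])
move_ptp([d[0],d[1],.1],Q(d[2]))
movel([d[0],d[1],.022],speed=.07)
move_gripper(.055,30)
print(read_finger_gap(),read_grasp_force(),read_ft_force(),read_eef_pos(),read_time_s())
movel([d[0],d[1],.22],speed=.12)
print(read_finger_gap(),read_grasp_force(),read_ft_force())
b=np.array([.621,-.011,-.063])
move_ptp([b[0],b[1],.22],Q(b[2]));pause(.2)
movel([b[0],b[1],.15],speed=.1)
print(read_eef_pos(),read_tcp_rot())
setdown(b[0],b[1],.120)
im=shot("wplaced2");print(read_time_s())
p=[.621,-.011,.128]
for hi in(205,235):print(lid("wrist",wproj(p),.128,im,lo=75,hi=hi,win=140))
move_ptp([.45,.2,.25],Q(0))
move_gripper(0)
t=read_camera("top");cv2.imwrite("pics/top2.png",t[:,:,::-1])
print("top flat",lid("top",proj("top",p),.128,t),read_time_s())
for c in("top","side"):
    if c=="side":read_camera(c)
    for n in("brace_push","brace_hinge"):print(c,n,[(round(r["confidence"],2),np.round(onz(c,r["at"],.123)[:2],3)) for r in tip_of(c,n)[:2]])
s=read_camera("side");cv2.imwrite("pics/s2.png",s[:,:,::-1])
a=np.hstack([cv2.resize(x[100:350,200:520],(400,312)) for x in(cv2.imread("pics/s2.png"),cv2.imread("pics/top2.png"))]);cv2.imwrite("pics/p2.png",a)
```

```text
0.05902083996464829 33.915701508522034 [-0.47461097 -1.19491988  4.11768596] [0.44827721 0.26139619 0.02258733] 19.05
0.0595064339377621 33.371742367744446 [-0.05232568 -1.30920324 -1.49424191]
[ 0.62160137 -0.01081723  0.15054006] [ 9.99505264e-01 -3.14460823e-02  5.98839077e-04 -1.13040126e-04]
dz 0.004 0.17 0.12373008436663754
dz 0.002 -0.52 0.12183743067184416
dz 0.001 -0.74 0.12094692942460103
dz 0 2.91 0.12064457134730976
released [ 0.00065428  0.49723993 -0.22968247] 0.08468069212323097
26.5917
(array([ 0.62427277, -0.01515427, -0.05498216]), (105.54711151123047, 67.47449493408203))
(array([ 0.62431451, -0.01503344, -0.06329455]), (105.23771667480469, 68.31778717041016))
top flat (array([ 0.61993561, -0.01246623, -0.05843295]), (103.17626190185547, 58.702735900878906)) 28.4667
top brace_push [(0.81, array([0.488, 0.039]))]
top brace_hinge [(0.89, array([0.558, 0.049]))]
side brace_push [(0.7, array([0.493, 0.021]))]
side brace_hinge [(0.75, array([0.564, 0.048]))]
```

View pics/p2.png

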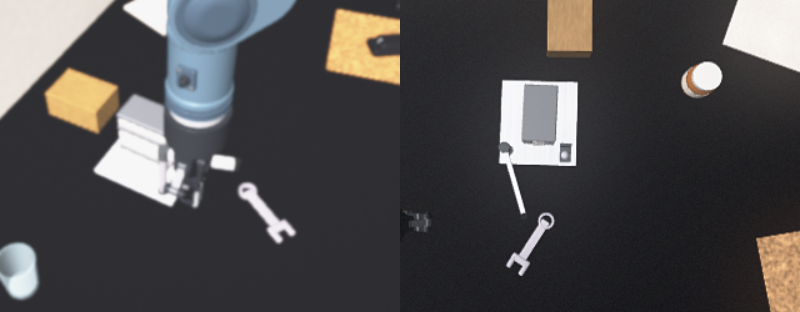

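The top view shows the column aligned and the arm still at about 0.3 rad. Next I'll swing the brace with closed fingers, watching the force.

```bash
cat > sw.py <<'E'
from h import *
H=np.array([.560,.049])
def pose(phi,off,z=.128):
    r=np.array([-np.cos(phi),-np.sin(phi)]);n=np.array([-np.sin(phi),np.cos(phi)])
    p=H+.075*r+off*n;return [p[0],p[1],z],Q(phi-np.pi/2)
E
python3 - <<'E'
from sw import *
tip=onz("top",(298,269.6),.123);print("arm",tip,np.arctan2(H[1]-tip[1],H[0]-tip[0]))
move_ptp(*pose(.27,.05,.2));print(read_qpos())
movel(pose(.27,.05)[0],speed=.1);pause(.2);f0=np.array(read_ft_force())
for phi in list(np.arange(.27,1.30,.1)):
    movel(*pose(phi,.015),speed=.07)
    f=np.array(read_ft_force())-f0;print(round(phi,2),f.round(1),read_time_s())
    if np.hypot(*f[:2])>25 or abs(f[2])>10:break
t=read_camera("top");cv2.imwrite("pics/t3.png",t[:,:,::-1])
E
```

```text
arm [0.45058452 0.01867622 0.123     ] 0.27035788009408873
[-1.43782689  0.40116576  1.41439979  2.08487545 -0.46347928  1.04139332
 -2.66003731]
0.27 [ 0.7  0.1 -0.5] 32.425
0.37 [ 0.5 -0.6 -1. ] 32.6833
0.47 [ 0.1 -0.4 -0.4] 32.9417
0.57 [ 0.9 -0.5 -0.6] 33.2
0.67 [ 0.5  0.2 -0.5] 33.4583
0.77 [ 0.6 -0.3  0.3] 33.7167
0.87 [-0.3 -0.3 -0.2] 33.975
0.97 [-0.5 -1.2 -0.4] 34.2333
1.07 [ 0.1  0.6 -1.5] 34.4917
1.17 [ 1.2  0.7 -0.7] 34.75
1.27 [-0.9  0.1 -0.5] 35.0083
```

Run:
```python
from sw import *
s=read_camera("side");w=shot("w3")
a=np.hstack([cv2.resize(s[100:350,220:470,::-1],(400,400)),cv2.resize(w[150:400,120:370,::-1],(400,400))]);cv2.imwrite("pics/p3.png",a)
```

```text
(no output)
```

View pics/p3.png

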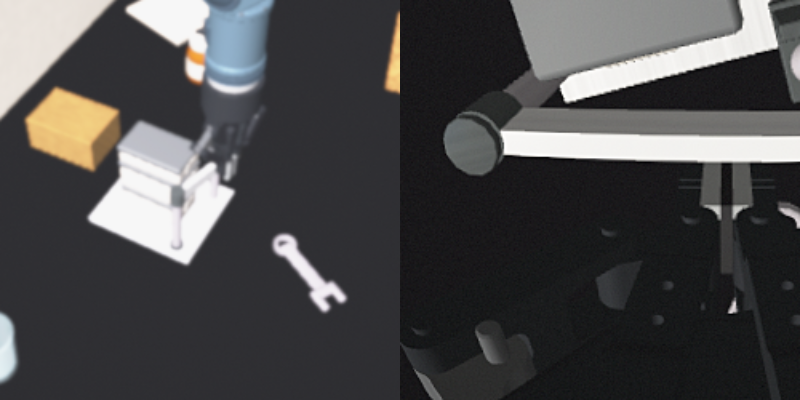

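The brace has followed the fingers and now stands just short of the ball, with the column untouched. I'll keep going in small, force-watched steps.

Run:
```python
from sw import *
f0=np.array([0,0,0.])
for phi in np.arange(1.29,1.66,.02):
    movel(*pose(phi,.015),speed=.03)
    f=np.array(read_ft_force());print(round(phi,2),f.round(1))
    if phi>1.45 and np.hypot(*f[:2])>14 or np.hypot(*f[:2])>25:break
print(read_eef_pos(),read_time_s())
w=shot("w4");s=read_camera("side")
a=np.hstack([cv2.resize(s[100:350,220:470,::-1],(400,400)),cv2.resize(w[100:400,150:450,::-1],(400,400))]);cv2.imwrite("pics/p4.png",a)
```

```text
1.29 [-0.6 -0.7  0.2]
1.31 [-0.5  1.2 -0.2]
1.33 [-0.7 -0.2 -0.8]
1.35 [-0.4  0.1 -0.6]
1.37 [-1.   0.1 -0.2]
1.39 [-3.5  0.8  2.5]
1.41 [-5.4  1.2  2.9]
1.43 [-3.4  0.6  0.7]
1.45 [-1.4 -0.6 -0.6]
1.47 [-2.7 -0.7 -1.6]
1.49 [-2.4 -0.7 -1.9]
1.51 [-0.9  0.2  0.5]
1.53 [-0.2 -0.1  0.9]
1.55 [-0.1  0.1  0.3]
1.57 [-5.  -0.1  2.9]
1.59 [-6.2  1.1  6.1]
1.61 [-8.4  1.   8.7]
1.63 [-11.2   1.1  10. ]
1.65 [-14.6   1.3  11.7]
[ 0.54441745 -0.02713713  0.1268726 ] 39.9083
```

View pics/p4.png

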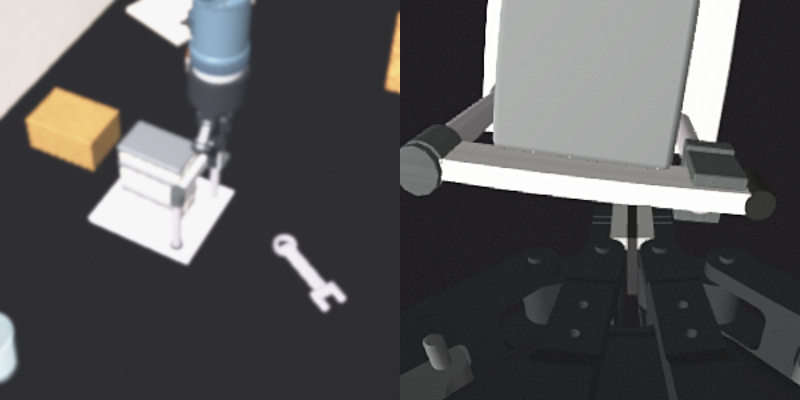

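The force peaked at the ball (about 1.41), dropped, then rose steadily against the lip, and the picture shows the arm against the stop. I'll back off and verify.

Run:
```python
from sw import *
p=read_eef_pos();movel([p[0]-.05,p[1],p[2]],speed=.06)
print(read_ft_force())
w=shot("w5")
movel([p[0]-.05,p[1],.25],speed=.15)
move_ptp([.45,-.3,.3],Q(-.5));pause(.3)
t=read_camera("top");s=read_camera("side")
print("top flat",lid("top",proj("top",[.621,-.011,.128]),.128,t),read_time_s())
a=np.hstack([cv2.resize(x[:,:,::-1],(400,400),interpolation=cv2.INTER_CUBIC) for x in(s[140:270,240:370],t[140:270,250:380])]);cv2.imwrite("pics/p5.png",a)
```

```text
[-0.30426119  0.28362121 -0.05392089]
top flat (array([ 0.61993561, -0.01246623, -0.05843295]), (103.17626190185547, 58.702735900878906)) 43.6083
```

View pics/p5.png

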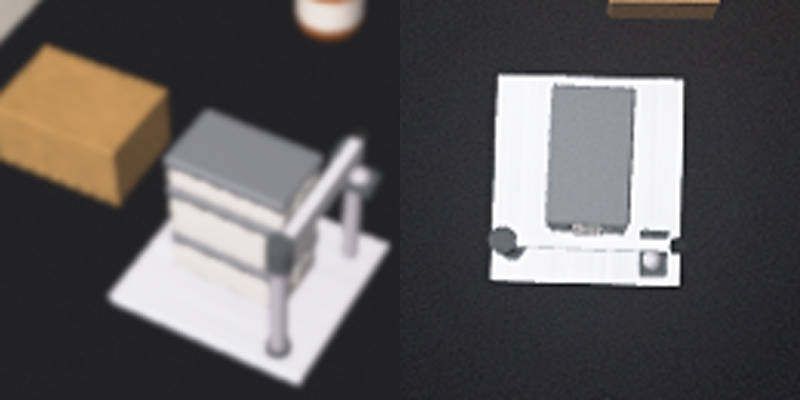

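The column is square and hasn't moved. The arm lies past the ball against the lip, and the robot is clear.

```bash
python3 -c "
from bench import *
print(sign_off())"
```

```text
the job is handed in; nothing more can be done
None
```

The deep and shallow boxes are stacked squarely on the base box, the brace arm is past its ball and against its stop, and I handed the job in at about 44 s of 72 s; the sign-off returned no verdict.

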